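# Clamp the test sieve on its stand with the pull-and-turn knob

### The arm

A 7-joint arm with a two-finger parallel gripper is mounted at the origin on a cart in front of the work surface, level with it; the furniture and walls round the work are solid. World frame = base frame: x ahead of the robot, y to its left, z up, the work surface at z = 0. Lengths are in m, angles in rad, forces in N, time in s.
With the tool pointing down it reaches from about 0.4 to 0.85 m from the base axis. Payload 4.5 kg.
Tool frame: the origin (TCP) lies at the very end of the fingers, on their centre line; the grasp point (between the pads) lies 19 mm behind it; z points along the fingers, y is the line along which they close (so a half turn about z gives the same grasp; the last joint's range is limited). The gripper opens to 88 mm and grips with 3 to 60 N. Pads are 18 mm wide; open, the fingers measure 123 mm over their backs; the gripper's body (75 mm by 187 mm) begins 45 mm behind the grasp point.
Start: joints at [-1.271, 0.689, -0.195, 1.565, 0.157, 0.902, -0.215], TCP at [0.164, 0.603, 0.239] pointing down, gripper open.
Joint ranges: [-3.01, 3.01], [-0.46, 2.08], [-1.47, 1.51], [0.13, 2.56], [-1, 4.14], [0.04, 2.09], [-2.66, 2.66]. Speed limits (rad/s): [2.57, 2.57, 3.14, 3.14, 3.14, 3.14, 3.14].

### API

Orientations are given as a unit quaternion [x, y, z, w].
In Python, from plant import r gives the robot as it stands. The module is installed in compiled form; this text tells all that it offers.
- The arm moves only by the tool step_arm, never from a script. Its argument "increments" is a list of rows, each a list of 2 entries, a list of its own where there are three numbers: the shift along the world's x, y, z in cm, then the turn, a rotation vector about the world's x, y, z in degrees. A call has exactly 10 rows; each row shifts and turns the commanded pose from where the row before left it; what a row does not reach is not made up. A row lasts 1/10 s, in which the tool goes at most 50 mm and 8.59 degrees, less where a joint would pass 70% of its speed; a pose out of reach is approached as far as the arm can. A call is refused whole if a number of a shift passes 5 or a number of a turn 8.59, either way. A call with a gripper value outside its range is refused whole. "fingers" is the opening, from 0 (shut) to 1 (fully open), set as the call begins (left out, the last holds). The fingers move at their own pace and stop on an object; "grip_force" is the grip in N (left out, the last holds). Time passes only in rows, so rows that do not move let the fingers close, or fill a call up. It gives the time, the measured TCP pose, the force, the opening and the grip force at its end, in the units of the state.
- r.get_state(): the state, without advancing time (a new reading comes with each control period).
- r.snapshot(name): name is "scene" or "top" or "wrist"; returns (picture, depth): 420x560x3 uint8, red, green, blue; 420x560 float32, m along the optical axis (not along the pixel's ray), 0 where there is no reading.
- r.calibration(name): a dict with "fov_y" (degrees; the focal length in pixels is half the picture's height over the tangent of half this angle, whatever the lens; pixels are square), "cx", "cy" (the principal point, pixels), "R" (3x3) and "t" (3): a world point X has camera coordinates R X + t. Camera axes: x right, y down, z forward; pixel columns grow to the right and rows downward; lengths in m; the calibration is good to about 2 mm. A picture is of the moment at which its call begins: read the wrist's pose just before it. calibration takes no time and is no camera call; for the wrist camera it gives the pose at the moment of the call.
- r.finish_job(): hands the job in; it is judged then, once.
The state is a dict: "clock": time; "q": joint angles; "qd": joint speeds; "joint_torque": joint torques, N m; "tool_pos": TCP position; "eef_rot": TCP orientation; "contact_force": force on the tool from outside, world axes, zero at the start; "moment": the same for the moment, N m; "opening": opening from 0.0 (shut) to 1.0 (fully open); "finger_force": force on a finger pad.
Only numpy, scipy, OpenCV 4.12 (cv2) and the standard library are available. Lean on these libraries where they do the work, as an engineer would, in place of code of your own. Each camera call takes 0.05 s, during which the arm holds its last target. There are 200 camera calls.

### The job

Two identical stands are on the bench, each with a round black knob that carries a short swing arm. On the stand that holds the brass test sieve, pull the knob straight up until its arm is clear of the notch, turn it so that the arm points to the middle of the sieve, over its rim, and push the knob fully back down so that the arm sits in its other notch and holds the sieve. Do not operate the clamp of the other stand, do not shift the sieve, and let go at the end.

Things in the scene. Friction and masses are not known exactly. Their poses are not given: they have to be found in the camera images.
- sieve_stand_knob (a point): Middle of the round black upright knob (36 mm diameter, 28 mm tall) on the stand with the sieve; z up, x along its arm; moves with the knob. 85 mm above the worktop when in; pulls straight up, free to turn from 11 mm out (18 is good), stop at 24 mm. 4 N of friction holds it at any height, no spring. Steel arm under it: 11 mm wide, reaches 55 mm from the axis, top at 62 mm when in.
- sieve_stand_turn (a joint): Turn of that knob, rad, growing clockwise seen from above: within 0.1 of 0 at the start (arm in the side notch), 1.30 with the arm in the other notch, pointing at the sieve's middle. Stops at -0.19 and 1.49; friction 0.04 N m. The notches are in a collar (63 mm diameter, top at 62 mm), leave 10 degrees of play either way, and let the knob in nowhere else.
- sieve: Brass test sieve, 104 mm diameter, 36 mm high, standing loose between four short pins on its stand, middle 92 mm from the knob's axis, rim top 50 mm above the worktop; origin at the centre of its underside. The stands are fixed grey plates, 192 x 128 mm, top at 14 mm. A like sieve farther off, on the bare bench, is not part of the job.
- tin_stand_knob (a point): The same point of the identical knob on the other stand, which holds only a white tin (68 mm diameter, 41 mm high). Not to be operated.
There are look-alikes about, which are no part of the job. What is shaped like the sieve but green or orange is not meant.

How it is judged:
By the outcome, as a careful person would: the job done as asked, in the order asked, and still so for the second after the job is handed in, with the robot touching nothing.
It also fails if it takes over 35 s, if anything falls off the work surface, if the arm or the gripper's body presses on something with over 40 N, if the wrist force passes 120 N, or if a joint passes its speed limit or range.

## Working session

There is one attempt and no reset: what is moved stays moved. The work goes in short steps, Python scripts to look and compute and a tool call to move; the robot and the scene stay as the last step left them, time stands still between calls to the robot, and variables do not carry over. Pictures are saved under pics/ and viewed, at most 10 in all, crops included, and the job is handed in when it is done.

Besides the shell and the picture viewer there is one more tool, called after ">>>" as a command line: name --argument value ..., lists and objects as JSON in quotes. step_arm: Moves the arm, as the interface text tells. Its arguments: {"type":"object","properties":{"increments":{"type":"array","items":{"type":"array"}},"fingers":{"type":"number"},"grip_force":{"type":"number"}},"required":["increments"]}

```bash
mkdir -p pics; cat > h.py <<'E'
import numpy as np, cv2
from plant import r
def snap(n,f):
    c=r.calibration(n); p,d=r.snapshot(n); cv2.imwrite(f'pics/{f}.png',p[:,:,::-1]); np.savez(f'{f}.npz',p=p,d=d,R=c['R'],t=c['t'],k=[c['fov_y'],c['cx'],c['cy']]); return p,d,c
def world(f):
    z=np.load(f+'.npz'); d=z['d']; fv,cx,cy=z['k']; h,w=d.shape; fl=h/2/np.tan(np.radians(fv)/2)
    v,u=np.mgrid[:h,:w]; P=np.stack([(u-cx)/fl*d,(v-cy)/fl*d,d],-1); W=(P-z['t'])@z['R']; W[d==0]=np.nan; return z['p'],W
E
python3 - <<'E'
from h import *
a=snap('scene','s0')[0]; b=snap('top','t0')[0]
cv2.imwrite('pics/both.png',cv2.resize(np.hstack([a,b])[:,:,::-1],(800,300)))
print(r.get_state()); print(r.calibration('top'))
E
```

```text
{'clock': 0.1, 'q': array([-1.27117593,  0.68988262, -0.19452377,  1.56624588,  0.15731752,
        0.90252059, -0.21511483]), 'qd': array([-2.76341266e-04, -1.80886227e-03, -4.88804196e-04, -3.14979465e-03,
        3.14365056e-04,  1.07634454e-03,  2.46325464e-06]), 'joint_torque': array([-2.61799971e-03, -5.28487587e+01, -1.27116613e+00, -1.53834844e+01,
       -5.25231916e-02,  1.97783338e-03,  5.09023880e-05]), 'tool_pos': array([0.16408281, 0.60247918, 0.2379997 ]), 'eef_rot': array([ 1.32481566e-01,  9.91185120e-01, -8.30639890e-04, -4.14954721e-05]), 'contact_force': array([-0.27420845, -0.47691326,  0.68673461]), 'moment': array([ 0.00616833, -0.06496322,  0.02794713]), 'finger_force': 0.0, 'opening': 0.993566643032878}
{'fov_y': 44.76374815937645, 'cx': 280.2175681902454, 'cy': 209.1223528373693, 'R': array([[ 0.01856471, -0.99974205,  0.01308355],
       [-0.98842138, -0.02032233, -0.15036682],
       [ 0.15059392, -0.01014054, -0.9885437 ]]), 't': array([-0.07414642,  0.49848514,  1.33056511])}
```

View pics/t0.png

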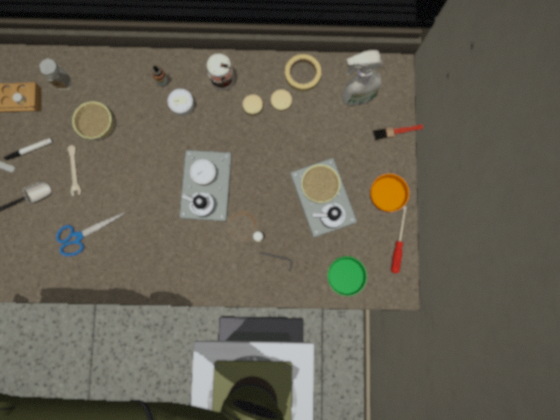

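View pics/s0.png

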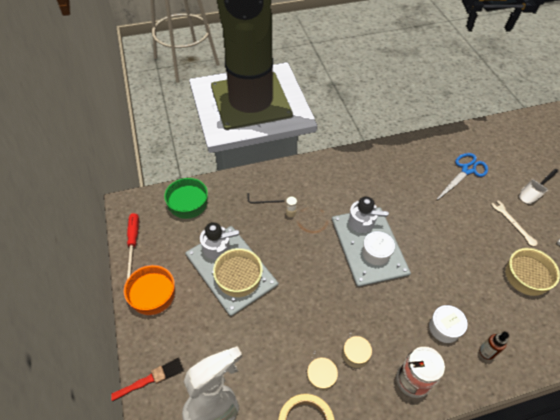

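The top view shows the sieve stand on the right: knob about (334,213), its arm pointing left to (316,215), sieve at (320,183). The tin stand, with its knob at about (201,203), is the one to leave alone.

```bash
python3 - <<'E'
from h import *
for f,box in (('t0',(295,170,360,240)),('s0',(180,215,280,310))):
    p,W=world(f); x0,y0,x1,y1=box
    m=np.zeros(W.shape[:2],bool); m[y0:y1,x0:x1]=1
    z=W[...,2]; hsv=cv2.cvtColor(p,cv2.COLOR_RGB2HSV)
    k=m&(z>.088)&(z<.105); Q=W[k]; (c,rad)=cv2.minEnclosingCircle(Q[:,:2].astype(np.float32)); print(f,'knob top',k.sum(),np.median(Q,0),c,rad)
    k=m&(z>.05)&(z<.067)&(hsv[...,1]<60); Q=W[k]; print('arm/collar',len(Q),Q.mean(0), Q[np.argsort(-np.hypot(*(Q[:,:2]-c).T))[:8]].round(3).tolist())
    k=m&(z>.02)&(z<.058)&(hsv[...,1]>70)&(hsv[...,0]>10)&(hsv[...,0]<40); Q=W[k]; (c2,r2)=cv2.minEnclosingCircle(Q[:,:2].astype(np.float32)); print('sieve',len(Q),c2,r2, np.hypot(c2[0]-c[0],c2[1]-c[1]),np.nanmax(Q[:,2]))
p=cv2.imread('pics/t0.png')[150:250,270:380]; q=cv2.imread('pics/s0.png')[205:315,170:290]
cv2.imwrite('pics/c.png',np.hstack([cv2.resize(p,(400,400),interpolation=2),cv2.resize(q,(400,400),interpolation=2)]))
E
```

```text
t0 knob top 157 [ 0.48300094 -0.20202575  0.09880979] (0.4834619462490082, -0.20352785289287567) 0.01908273436129093
arm/collar 311 [ 0.49368939 -0.19356327  0.05777623] [[0.6, -0.129, 0.053], [0.598, -0.129, 0.05], [0.581, -0.121, 0.052], [0.578, -0.121, 0.05], [0.607, -0.207, 0.051], [0.607, -0.204, 0.051], [0.575, -0.121, 0.054], [0.604, -0.21, 0.052]]
sieve 904 (0.5732307434082031, -0.17154942452907562) 0.04837880656123161 0.09529457919539483 0.05110872337935109
s0 knob top 214 [ 0.49297983 -0.20057427  0.09837425] (0.4886883497238159, -0.2005099654197693) 0.01934022270143032
arm/collar 398 [ 0.49883672 -0.19172272  0.0572488 ] [[0.602, -0.124, 0.052], [0.598, -0.122, 0.052], [0.593, -0.119, 0.052], [0.595, -0.122, 0.051], [0.59, -0.118, 0.054], [0.585, -0.119, 0.052], [0.582, -0.118, 0.05], [0.581, -0.118, 0.052]]
sieve 1767 (0.5663247108459473, -0.16583943367004395) 0.06077640876173973 0.08502617444113725 0.055244321286269306
```

View pics/c.png

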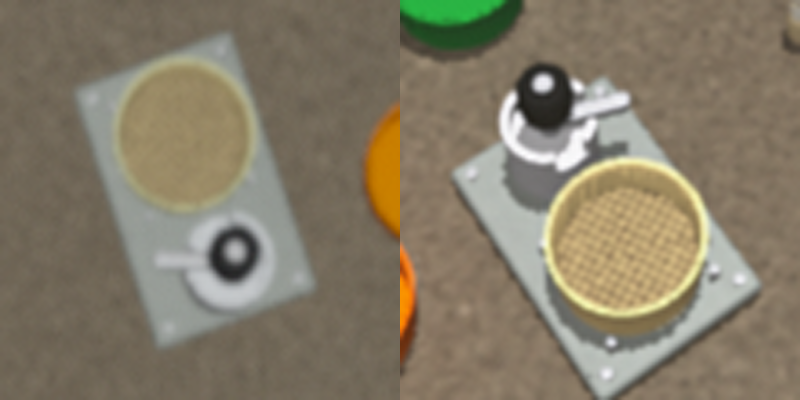

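The two views agree: knob at about (0.486, -0.202), arm pointing close to +y, sieve about 92 mm away. I'll swing over in an arc, keeping the tool high.

>>> step_arm --increments '[[[2.8, -2.6, 0], [0, 0, 0]], [[2.8, -2.6, 0], [0, 0, 0]], [[2.8, -2.6, 0], [0, 0, 0]], [[2.8, -2.6, 0], [0, 0, 0]], [[2.8, -3, 0], [0, 0, 0]], [[2.8, -3, 0], [0, 0, 0]], [[2.8, -3, 0], [0, 0, 0]], [[2.8, -3, 0], [0, 0, 0]], [[2.8, -3, 0], [0, 0, 0]], [[2.8, -3, 0], [0, 0, 0]]]' --fingers 1

```text
clock: 1.1
tool_pos: [0.4449, 0.3175, 0.2385]
eef_rot: [0.132, 0.991, -0.0, -0.0]
contact_force: [0.4, 0.8, -0.2]
opening: 0.999
finger_force: 0.0
```

>>> step_arm --increments '[[[0.4, -4, 0], [0, 0, 0]], [[0.4, -4, 0], [0, 0, 0]], [[0.4, -4, 0], [0, 0, 0]], [[0.4, -4, 0], [0, 0, 0]], [[0.4, -4, 0], [0, 0, 0]], [[0.4, -4, 0], [0, 0, 0]], [[0.4, -4, 0], [0, 0, 0]], [[0.4, -4, 0], [0, 0, 0]], [[0.4, -4, 0], [0, 0, 0]], [[0.4, -4, 0], [0, 0, 0]]]'

```text
clock: 2.1
tool_pos: [0.4839, -0.0826, 0.2386]
eef_rot: [0.132, 0.991, 0.0, -0.0]
contact_force: [1.4, -1.0, -0.5]
opening: 0.999
finger_force: 0.0
```

>>> step_arm --increments '[[[0, -2, 0], [0, 0, 0]], [[0, -2, 0], [0, 0, 0]], [[0, -2, -0.5], [0, 0, 0]], [[0, -2, -0.5], [0, 0, 0]], [[0, -2, -0.5], [0, 0, 0]], [[0.2, -1.9, -0.5], [0, 0, 0]], [[0, 0, -0.5], [0, 0, 0]], [[0, 0, -0.5], [0, 0, 0]], [[0, 0, 0], [0, 0, 0]], [[0, 0, 0], [0, 0, 0]]]'

```text
clock: 3.1
tool_pos: [0.4862, -0.1985, 0.2087]
eef_rot: [0.131, 0.991, 0.0, -0.0]
contact_force: [0.6, 0.3, 0.7]
opening: 1.0
finger_force: 0.0
```

```bash
python3 - <<'E'
from h import *
snap('wrist','w1'); p,W=world('w1'); z=W[...,2]; s=r.get_state(); print(s['tool_pos'],s['q'])
def near(c,R): return np.hypot(W[...,0]-c[0],W[...,1]-c[1])<R
k=(z>.09)&(z<.106)&near((.486,-.202),.035)&(p.max(2)<255); Q=W[k]; c,rad=cv2.minEnclosingCircle(Q[:,:2].astype(np.float32)); print('knob',len(Q),c,rad,np.percentile(Q[:,2],[5,50,95]))
k=(z>.054)&(z<.07)&near(c,.07); Q=W[k]; d=np.hypot(*(Q[:,:2]-c).T); o=Q[d>.037]; print('arm',len(o),o.mean(0) if len(o) else 0,d.max(), np.degrees(np.arctan2(*(o.mean(0)[1::-1]-np.array(c)[::-1]))) if len(o) else 0)
k=(z>.044)&(z<.056)&near((.571,-.168),.07); Q=W[k]; c2,r2=cv2.minEnclosingCircle(Q[:,:2].astype(np.float32)); print('sieve',len(Q),c2,r2,np.degrees(np.arctan2(c2[1]-c[1],c2[0]-c[0])))
E
```

```text
[ 0.48637493 -0.19873683  0.20892754] [ 0.4807644   0.60995751 -0.28986108  1.89437658  0.26447371  0.6742338
  1.33937116]
knob 1321 (0.4858114421367645, -0.2018992155790329) 0.01877545192837715 [0.09357671 0.09813287 0.09946899]
arm 223 [ 0.48450772 -0.15632134  0.06087262] 0.05507698692895484 91.63845549580277
sieve 763 (0.5609387755393982, -0.16677255928516388) 0.06051788479089737 25.05898521273104
```

View pics/w1.png

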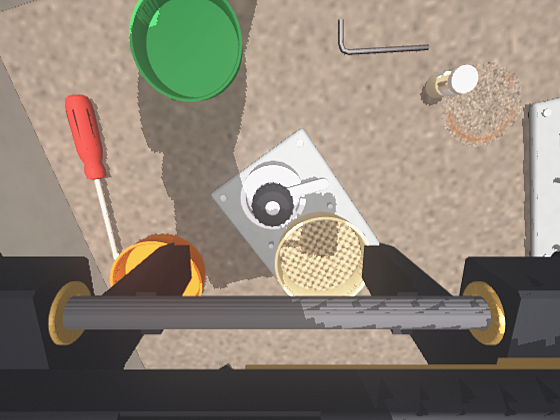

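The wrist view shows the knob at (272,205), its arm to (325,183) and the sieve at (322,252). The knob's position agrees with the first views to 1 mm. Next I descend around it and refine the sieve's direction while waiting.

>>> step_arm --increments '[[[0, -0.3, -1.5], [0, 0, 0]], [[0, 0, -1.5], [0, 0, 0]], [[0, 0, -1.5], [0, 0, 0]], [[0, 0, -1.5], [0, 0, 0]], [[0, 0, -1.5], [0, 0, 0]], [[0, 0, -1.5], [0, 0, 0]], [[0, 0, -1.5], [0, 0, 0]], [[0, 0, -1.5], [0, 0, 0]], [[0, 0, -1.2], [0, 0, 0]], [[0, 0, -0.6], [0, 0, 0]]]'

```text
clock: 4.15
tool_pos: [0.4861, -0.2024, 0.07]
eef_rot: [0.132, 0.991, 0.0, -0.0]
contact_force: [0.0, -0.5, 0.3]
opening: 1.0
finger_force: 0.0
```

>>> step_arm --increments '[[[0, 0, 0], [0, 0, 0]], [[0, 0, 0], [0, 0, 0]], [[0, 0, 0], [0, 0, 0]], [[0, 0, 0], [0, 0, 0]], [[0, 0, 0], [0, 0, 0]], [[0, 0, 0], [0, 0, 0]], [[0, 0, 0], [0, 0, 0]], [[0, 0, 0], [0, 0, 0]], [[0, 0, 0], [0, 0, 0]], [[0, 0, 0], [0, 0, 0]]]' --fingers 0 --grip_force 40

```text
clock: 5.15
tool_pos: [0.4864, -0.2023, 0.0709]
eef_rot: [0.132, 0.991, 0.0, 0.0]
contact_force: [0.3, 2.4, 3.4]
opening: 0.395
finger_force: 40.0
```

```bash
python3 - <<'E'
from h import *
from scipy.optimize import least_squares
k=np.array([.4858,-.2019])
for f in('t0','s0','w1'):
    p,W=world(f); z=W[...,2]
    m=(z>.045)&(z<.0545)&(np.hypot(W[...,0]-.571,W[...,1]+.168)<.06)&(np.hypot(W[...,0]-k[0],W[...,1]-k[1])>.037)
    Q=W[m][:,:2]
    s=least_squares(lambda c:np.hypot(*(Q-c).T)-.051,[.571,-.168],loss='soft_l1',f_scale=.001).x-k
    print(f,len(Q),s+k,np.hypot(*s),np.degrees(np.arctan2(s[1],s[0])))
    m=(z>.056)&(z<.068); Q=W[m][:,:2]-k; d=np.hypot(*Q.T); Q=Q[(d>.037)&(d<.06)]
    a=Q.mean(0); print('arm',len(Q),np.degrees(np.arctan2(a[1],a[0])))
E
```

```text
t0 157 [ 0.56942233 -0.17094811] 0.08916677700897385 20.311482446747306
arm 30 93.67833396277112
s0 287 [ 0.57505182 -0.16774637] 0.0955633694582908 20.94014365743664
arm 47 85.80806967049396
w1 658 [ 0.57201166 -0.16948622] 0.09210376299801296 20.60521323325783
arm 215 91.41438346102417
```

The grip holds: the opening is 35 mm on a 36 mm knob. The sieve lies at 20.6° and the arm at about 91.5°, so the turn is about 71° clockwise. Now I pull up 18 mm.

>>> step_arm --increments '[[[0, 0, 0.2], [0, 0, 0]], [[0, 0, 0.3], [0, 0, 0]], [[0, 0, 0.3], [0, 0, 0]], [[0, 0, 0.3], [0, 0, 0]], [[0, 0, 0.3], [0, 0, 0]], [[0, 0, 0.3], [0, 0, 0]], [[0, 0, 0.1], [0, 0, 0]], [[0, 0, 0], [0, 0, 0]], [[0, 0, 0], [0, 0, 0]], [[0, 0, 0], [0, 0, 0]]]'

```text
clock: 6.15
tool_pos: [0.4863, -0.2025, 0.0892]
eef_rot: [0.132, 0.991, 0.0, 0.0]
contact_force: [0.8, 4.7, -2.2]
opening: 0.394
finger_force: 40.0
```

```bash
python3 - <<'E'
from h import *
s=r.get_state(); print(s['tool_pos'],s['contact_force'],s['moment'],s['q'],s['opening'])
snap('top','t2'); snap('scene','s2')
k=np.array([.4858,-.2019])
for f in('t2','s2'):
    p,W=world(f); z=W[...,2]; Q=W-np.r_[k,0]; d=np.hypot(Q[...,0],Q[...,1]); m=(d>.037)&(d<.058)&(z>.055)&(z<.09)&(W[...,0]<.52)
    Q=Q[m]; print(f,len(Q),np.median(Q,0),np.percentile(Q[:,2],[10,50,90]))
p=cv2.imread('pics/t2.png')[140:260,260:390]; q=cv2.imread('pics/s2.png')[195:325,160:300]
cv2.imwrite('pics/c2.png',np.hstack([cv2.resize(p,(400,400)),cv2.resize(q,(400,400))]))
E
```

```text
[ 0.48634181 -0.20245178  0.08918509] [ 0.78135645  4.67971529 -2.16214244] [ 1.07679493 -0.34003077 -0.01849241] [ 0.41986372  0.80410054 -0.18661781  1.97902806  0.35801889  0.38935072
  1.26180798] 0.394334060803553
t2 9 [-0.00558306  0.0497291   0.07812137] [0.07616725 0.07812137 0.08236517]
s2 51 [0.00471867 0.04692543 0.07961387] [0.07584667 0.07961387 0.08266684]
```

View pics/c2.png

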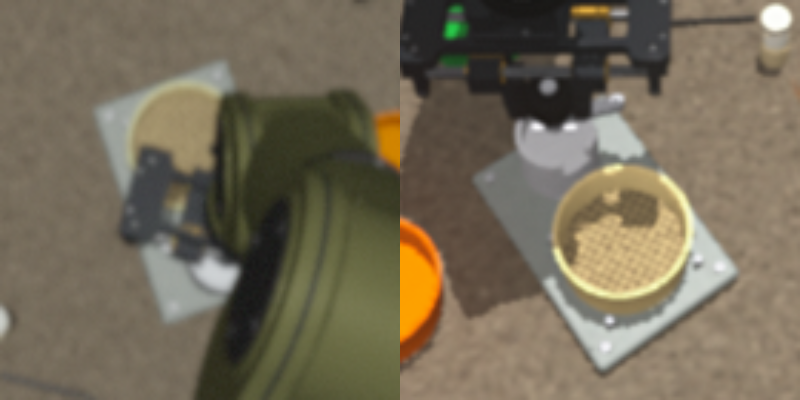

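The view shows the arm raised clear above the collar (its top at about 80 mm) and the sieve unmoved. Now I turn 71° clockwise.

>>> step_arm --increments '[[[0, 0, 0], [0, 0, -7]], [[0, 0, 0], [0, 0, -7]], [[0, 0, 0], [0, 0, -7]], [[0, 0, 0], [0, 0, -7]], [[0, 0, 0], [0, 0, -7]], [[0, 0, 0], [0, 0, -7]], [[0, 0, 0], [0, 0, -7]], [[0, 0, 0], [0, 0, -8]], [[0, 0, 0], [0, 0, -8]], [[0, 0, 0], [0, 0, -6]]]'

```text
clock: 7.25
tool_pos: [0.4865, -0.2022, 0.0892]
eef_rot: [0.685, 0.729, 0.0, -0.0]
contact_force: [2.1, 4.5, -3.2]
opening: 0.394
finger_force: 40.0
```

```bash
python3 - <<'E'
from h import *
from scipy.spatial.transform import Rotation as Ro
s=r.get_state(); print(s['tool_pos'],s['contact_force'],s['moment'],s['q'],s['opening'])
y=Ro.from_quat(s['eef_rot']).as_matrix()[:,1]; print(np.degrees(np.arctan2(y[1],y[0])))
snap('top','t3'); snap('scene','s3')
k=np.array([.4858,-.2019])
for f in('t3','s3'):
    p,W=world(f); z=W[...,2]; Q=W-np.r_[k,0]; d=np.hypot(Q[...,0],Q[...,1]); m=(d>.034)&(d<.058)&(z>.07)&(z<.085)
    Q=Q[m]; a=Q.mean(0); print(f,len(Q),a,np.degrees(np.arctan2(a[1],a[0])))
p=cv2.imread('pics/t3.png')[140:260,260:390]; q=cv2.imread('pics/s3.png')[195:325,160:300]
cv2.imwrite('pics/c3.png',np.hstack([cv2.resize(p,(400,400)),cv2.resize(q,(400,400))]))
E
```

```text
[ 0.4865307  -0.20222686  0.08920745] [ 2.08038183  4.5163403  -3.23370077] [ 0.75790171 -0.45418317  0.0806923 ] [ 0.25998322  0.80583913  0.07857429  1.98678385 -0.16680798  0.35501574
  0.53268158] 0.39431164425694704
3.5321505189539177
t3 0 [nan nan nan] nan
s3 35 [0.0476127  0.01685037 0.07928632] 19.48912435279686<stdin>:9: RuntimeWarning: Mean of empty slice.
  ret = um.true_divide(
```

View pics/c3.png

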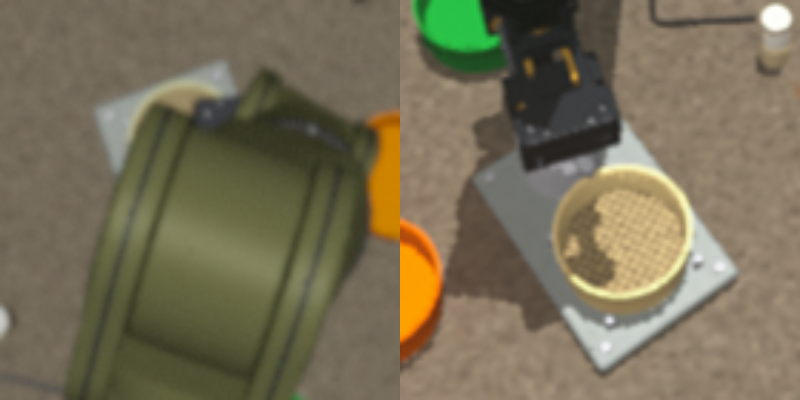

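The arm now points at about 20°, towards the sieve, which hasn't moved. Push it down.

>>> step_arm --increments '[[[0, 0, -0.2], [0, 0, 0]], [[0, 0, -0.2], [0, 0, 0]], [[0, 0, -0.2], [0, 0, 0]], [[0, 0, -0.2], [0, 0, 0]], [[0, 0, -0.2], [0, 0, 0]], [[0, 0, -0.2], [0, 0, 0]], [[0, 0, -0.2], [0, 0, 0]], [[0, 0, -0.2], [0, 0, 0]], [[0, 0, -0.1], [0, 0, 0]], [[0, 0, 0], [0, 0, 0]]]'

```text
clock: 8.35
tool_pos: [0.4866, -0.2023, 0.0725]
eef_rot: [0.682, 0.731, 0.001, -0.0]
contact_force: [1.9, 5.0, 0.2]
opening: 0.394
finger_force: 40.0
```

>>> step_arm --increments '[[[0, 0, -0.1], [0, 0, 0]], [[0, 0, -0.1], [0, 0, 0]], [[0, 0, -0.1], [0, 0, 0]], [[0, 0, -0.1], [0, 0, 0]], [[0, 0, 0], [0, 0, 0]], [[0, 0, 0], [0, 0, 0]], [[0, 0, 0], [0, 0, 0]], [[0, 0, 0], [0, 0, 0]], [[0, 0, 0], [0, 0, 0]], [[0, 0, 0], [0, 0, 0]]]'

```text
clock: 9.35
tool_pos: [0.4867, -0.2025, 0.0706]
eef_rot: [0.682, 0.731, 0.001, 0.0]
contact_force: [-1.2, 6.7, 21.7]
opening: 0.4
finger_force: 40.0
```

It bottomed at the starting height with 22 N against it, so the knob is seated. Release and retreat.

>>> step_arm --increments '[[[0, 0, 0], [0, 0, 0]], [[0, 0, 0], [0, 0, 0]], [[0, 0, 0], [0, 0, 0]], [[0, 0, 0], [0, 0, 0]], [[0, 0, 0], [0, 0, 0]], [[0, 0, 0], [0, 0, 0]], [[0, 0, 0], [0, 0, 0]], [[0, 0, 0], [0, 0, 0]], [[0, 0, 0], [0, 0, 0]], [[0, 0, 0], [0, 0, 0]]]' --fingers 1

```text
clock: 10.35
tool_pos: [0.4861, -0.2029, 0.0677]
eef_rot: [0.683, 0.73, 0.0, -0.0]
contact_force: [-0.2, 0.6, -0.0]
opening: 0.998
finger_force: 0.0
```

>>> step_arm --increments '[[[0, 0, 1], [0, 0, 0]], [[0, 0, 1], [0, 0, 0]], [[0, 0, 1.5], [0, 0, 0]], [[0, 0, 2], [0, 0, 0]], [[0, 0, 2], [0, 0, 0]], [[0, 0, 2], [0, 0, 0]], [[0, 0, 2], [0, 0, 0]], [[0, 0, 2], [0, 0, 0]], [[0, 0, 1], [0, 0, 0]], [[0, 0, 0], [0, 0, 0]]]'

```text
clock: 11.35
tool_pos: [0.487, -0.2033, 0.2145]
eef_rot: [0.683, 0.73, 0.001, 0.002]
contact_force: [0.3, -0.4, 0.0]
opening: 0.999
finger_force: 0.0
```

>>> step_arm --increments '[[[0, 4, 0], [0, 0, 0]], [[0, 4, 0], [0, 0, 0]], [[0, 4, 0], [0, 0, 0]], [[0, 4, 0], [0, 0, 0]], [[0, 4, 0], [0, 0, 0]], [[0, 4, 0], [0, 0, 0]], [[0, 4, 0], [0, 0, 0]], [[0, 4, 0], [0, 0, 0]], [[0, 4, 0], [0, 0, 0]], [[0, 0, 0], [0, 0, 0]]]'

```text
clock: 12.35
tool_pos: [0.485, 0.1644, 0.2116]
eef_rot: [0.68, 0.734, 0.001, -0.002]
contact_force: [0.4, 0.2, 0.5]
opening: 0.996
finger_force: 0.0
```

```bash
python3 - <<'E'
from h import *
snap('top','t4'); snap('scene','s4')
k=np.array([.4858,-.2019])
for f in('t4','s4'):
    p,W=world(f); z=W[...,2]; Q=W-np.r_[k,0]; d=np.hypot(Q[...,0],Q[...,1])
    T=W[(d<.02)&(z>.085)]; A=Q[(d>.036)&(d<.058)&(z>.0555)&(z<.085)]; a=A.mean(0)
    print(f,'knob top',np.percentile(T[:,2],[50,90]),'arm',len(A),a,np.degrees(np.arctan2(a[1],a[0])))
p=cv2.imread('pics/t4.png')[140:260,260:390]; q=cv2.imread('pics/s4.png')[195:325,160:300]
cv2.imwrite('pics/c4.png',np.hstack([cv2.resize(p,(400,400)),cv2.resize(q,(400,400))]))
E
```

```text
t4 knob top [0.09881998 0.10197025] arm 26 [0.04095796 0.01472864 0.06219892] 19.778774277275154
s4 knob top [0.09871638 0.10086197] arm 47 [0.04473649 0.01661717 0.06169149] 20.377288548958763
```

View pics/c4.png

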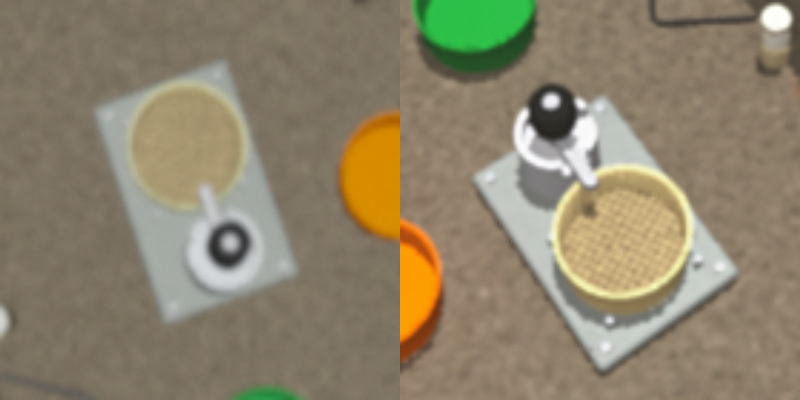

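The arm sits over the rim at about 20°, towards the sieve's middle. Its top is at 62 mm and the knob's top at 99 mm, so it is fully in. The sieve hasn't moved and the robot is clear.

```bash
python3 -c "
from plant import r
print(r.finish_job())"
```

```text
the job is handed in; nothing more can be done
None
```

The job is handed in: the sieve-stand knob was pulled up, turned about 71° clockwise and pushed fully back down, so its arm holds the sieve; the sieve did not move, the other stand was not touched, and the gripper has let go and is clear.

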